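Rock the sorting gate over and feed the ball blanks down the other chute

ROBOT

A 6-joint arm with a two-finger parallel gripper is mounted at the origin on the work surface. World frame = base frame: x ahead of the robot, y to its left, z up, the work surface at z = 0. Lengths are in m, angles in rad, forces in N, time in s.
With the tool pointing down it reaches from about 0.275 to 0.75 m from the base axis. Payload 10.2 kg.
Tool frame: the origin (TCP) lies between the finger pads; the fingertips stand 17 mm ahead of it and the grasp point (between the pads) lies 2 mm behind it (robot.tcp_to_tips is the z of the fingertips in the tool frame, in m); z points along the fingers, y is the line along which they close (so a half turn about z gives the same grasp; the last joint's range is limited). The gripper opens to 85 mm and grips with 20 to 120 N. Pads are 22 mm wide; open, the fingers measure 114 mm over their backs; the gripper's body (76 mm by 85 mm) begins 54 mm behind the grasp point. The pads swing forward as they close: fully open they stand 13 mm farther back than shut.
Start: joints at [-1.429, 0.313, 1.498, -0, 1.331, -0.223], TCP at [0.187, -0.49, 0.22] pointing down, gripper open.
Joint ranges: [-2.94, 2.94], [-0.97, 2.17], [0.19, 2.56], [-1.23, 4.37], [0.02, 3.11], [-2.88, 2.88]. Speed limits (rad/s): [2.39, 2.39, 3.01, 3.14, 3.14, 3.14].

INTERFACE

Orientations are given as [roll, pitch, yaw] about the fixed x, y, z axes, in that order (R = Rz(yaw) Ry(pitch) Rx(roll)).
In Python, from bench import robot gives the robot as it stands.
- The arm moves only by the shell command python3 -m creep 'ROWS'. ROWS is JSON, a list of rows, each a list of 7 numbers: the shift along the tool's x, y, z in cm, then the turn, a rotation vector about the tool's x, y, z in rad, then the opening, from 0 (shut) to 1 (fully open). In form: [[x, y, z, ax, ay, az, jaw], ...]. A call has 1 to 20 rows; each row is the pose to reach, as a shift and turn from the pose commanded when the call began, along the tool's axes at that moment; what a row does not reach only later rows make up. A row lasts 1/12 s, in which the tool goes at most 41.7 mm and 7.16 degrees, less where a joint would pass 70% of its speed; a pose out of reach is approached as far as the arm can. A call with a gripper value outside its range is refused whole. The fingers move at their own pace and stop on an object; the grip force is fixed at half the most. Time passes only in rows, so rows that repeat a pose let the fingers close. It gives the time, the measured TCP pose, the force, the opening and the grip force at its end, in the units of the state.
- robot.state(): the state, without advancing time (a new reading comes with each control period).
- robot.snapshot(name): name is "side" or "top"; returns a dict with "img" (400x640x3 uint8, red, green, blue), "fx", "fy", "cx", "cy" (pixels), "origin" and "attitude" of the camera in the world. Camera axes: x right, y up, looking along -z (the intrinsics and any distortion apply to the point x, -y, -z); pixel columns grow to the right and rows downward; lengths in m; the calibration is good to about 2 mm. A picture is of the moment at which its call begins. There is no depth.
- robot.hand_in(): hands the job in; it is judged then, once.
Trained networks look in a picture, given as the dict that the camera call returned (one of the last four; its "shot" number tells which), for a name from the list of things; names that differ only in an ending like _2 or _b are one class to them, and where a whole thing is asked for, a point or a joint stands for the part that bears it (a point fixed in the world has none). Each returns a list of dicts, best first, with "conf" (0 to 1); they miss things now and then, are a little off and sometimes report something else, mostly with a low value. They report only what shows in the picture. A call takes as long as a camera call.
- robot.cut_out(picture, query): "pixels" (400x640 bool, what is visible of it) and "point" ([column, row] in pixels, amid what is visible of it).
The state is a dict: "time": time; "joint_pos": joint angles; "dq": joint speeds; "tau": joint torques, N m; "tool_pos": TCP position; "tool_rot": TCP orientation; "contact_force": force on the tool from outside, world axes, zero at the start; "torque": the same for the moment, N m; "gripper_width": finger opening in m; "grip_force": force on a finger pad.
Only numpy, scipy, OpenCV 4.12 (cv2) and the standard library are available. Lean on these libraries where they do the work, as an engineer would, in place of code of your own. Each camera call takes 0.05 s, during which the arm holds its last target. There are 200 camera calls.

TASK

The seesaw gate of the sorting stand is tipped towards one tray, but the next batch belongs in the other one. Press the gate's raised end down with a fingertip so that it rocks over its pivot and stays over, and then push the three steel balls along the feed trough with a finger, off its end onto the gate, so that all three roll down the other chute into the tray on that side. Nothing is to be gripped or lifted, and the other things on the bench stay where they are.

Things in the scene. Friction and masses are not known exactly. Their poses are not given: they have to be found in the camera images.
- stand: Sorting stand of grey and bare metal, fixed, 540 mm long from tray to tray. Origin on the bench under the gate's pivot. Its +y points along the stand to the left tray, its -y to the right tray, its -x to the end of the feed trough where the balls wait (roughly towards the robot). The pivot lies along x, 75 mm above the bench. A chute runs outward and down from either end of the gate into a tray.
- gate (a joint): Tilt of the seesaw gate about the pivot, rad: +0.28 = right (-y) end fully down, balls go to the right tray; -0.28 = left (+y) end fully down. Over-centre weight (a brass knob on the far side, +x, up to 91 mm above the pivot): the gate falls to whichever side it is past level and stays there; turning it takes about 1 N at a pad. Stops at both ends. The gate is a steel channel 172 mm long (y), 44 mm wide inside, floor 10 mm above the pivot, open at both ends.
- pad_left (a point): Centre of the top face of the gate's left press pad: a flat steel tab 44 (x) by 42 (y) by 4 mm on the near (-x) side of the gate, 65 mm to +y and 50 mm to -x of the pivot in the stand's axes, about 122 mm above the bench when raised and 86 mm when fully down.
- pad_right (a point): Same for the right press pad, at -y.
- feed_end (a point): Middle of the feed trough's floor at its open end, 96 mm above the bench, where balls fall on to the middle of the gate, about 11 mm below.
- feed_back (a point): Middle of the feed trough's floor at its closed rear end, 90 mm above the bench. The trough runs straight from here to feed_end (118 mm), rising 6 mm, so the balls roll back unless pushed all the way. 34 mm wide inside, side walls 4 mm thick and 10 mm high, rear lip 4 mm thick and 7 mm high above the floor, so that a fingertip just above the walls and the lip can push the upper half of the balls.
- ball1_center (a point): Centre of the rearmost ball, polished and slippery steel, 28 mm in diameter, 90 g, waiting in the feed trough. The three stand in a row along it, so that pushing this one pushes all.
- ball2_center (a point): Centre of the middle steel ball, the same.
- ball3_center (a point): Centre of the foremost steel ball, nearest the gate, the same.
- tray_left (a point): Middle of the floor of the left tray (+y), inner size 72 (x) by 96 (y) mm, outer wall 65 mm high.
- tray_right (a point): Middle of the floor of the right tray (-y), the same.
- slug: Bystander: upright brass slug, 30 mm in diameter, 45 mm high, origin under it, beside the stand.
- jar: Bystander: small amber jar, 40 mm in diameter, 50 mm high, origin under it, beside the stand.
- driver: Bystander: screwdriver lying on the bench.
- wrench: Bystander: wrench lying on the bench.
- plate: Bystander: dark red engraving blank, 130 by 45 by 8 mm, lying flat.
- collar: Bystander: steel collar, 48 mm in diameter, 18 mm high.
- cup: Bystander: grey plastic cup, 70 mm in diameter, 80 mm high.

How it is judged:
On the way, in this order (a step that is already met when the one before it is completed fails the run):
1. the gate is rocked over to the other side while the three balls still wait in the feed trough (distance of pad_left from where it was at the start of the episode above 0.0205 m and (value of joint gate above 0.2 rad or value of joint gate below -0.2 rad) and x of each of ball1_center, ball2_center, ball3_center in the frame of stand below -0.04 m), for 0.2 s.
2. the three balls lie in the tray on that side (distance of pad_left from where it was at the start of the episode above 0.0205 m and ((value of joint gate above 0.2 rad and y of ball1_center in the frame of stand between -0.275 and -0.165 m and y of ball2_center in the frame of stand between -0.275 and -0.165 m and y of ball3_center in the frame of stand between -0.275 and -0.165 m) or (value of joint gate below -0.2 rad and y of ball1_center in the frame of stand between 0.165 and 0.275 m and y of ball2_center in the frame of stand between 0.165 and 0.275 m and y of ball3_center in the frame of stand between 0.165 and 0.275 m)) and height (world z) of each of ball1_center, ball2_center, ball3_center below 0.045 m), for 0.2 s.
At the end, for the whole second after the job is handed in: the gate rests tipped to the side opposite to where it started (beyond 0.2 rad) and all three balls lie inside the tray on that side (centres below 45 mm) (all of step 2); the robot touches nothing.
It fails at once if a ball is lifted (its centre more than 130 mm above the bench) (height (world z) of any of ball1_center, ball2_center, ball3_center above 0.13 m).
It fails at once if another thing on the bench is moved more than 20 mm (distance of any of slug, jar, driver, wrench, plate, collar, cup from where it was at the start of the episode above 0.02 m).
It also fails if it takes over 45 s, if anything falls off the work surface, if the arm or the gripper's body presses on something with over 40 N, if the wrist force passes 120 N, or if a joint passes its speed limit or range.

## Working session

There is one attempt and no reset: what is moved stays moved. The work goes in short steps, Python scripts to look and compute and a shell command to move; the robot and the scene stay as the last step left them, time stands still between calls to the robot, and variables do not carry over. Pictures are saved under pics/ and viewed, at most 10 in all, crops included, and the job is handed in when it is done.

```bash
mkdir -p pics
cat > h.py <<'E'
from bench import robot
import numpy as np, cv2
from scipy.spatial.transform import Rotation as R
def snap(n,f=None):
    s=robot.snapshot(n)
    if f: cv2.imwrite('pics/'+f,s['img'][:,:,::-1])
    return s
def rot(s):
    a=np.array(s['attitude'],float)
    return a if a.shape==(3,3) else (R.from_euler('xyz',a).as_matrix() if a.size==3 else R.from_quat(a).as_matrix())
def ray(s,p):
    d=np.array([(p[0]-s['cx'])/s['fx'],-(p[1]-s['cy'])/s['fy'],-1]); return np.array(s['origin']),rot(s)@d
def atz(s,p,z):
    o,d=ray(s,p); return o+d*(z-o[2])/d[2]
def proj(s,P):
    c=rot(s).T@(np.array(P)-s['origin']); return [s['cx']+s['fx']*c[0]/-c[2], s['cy']+s['fy']*c[1]/c[2]]
E
python3 - <<'E'
from h import *
for n in('top','side'):
    s=snap(n,n+'1.png'); print({k:v for k,v in s.items() if k!='img'})
    for q in('stand','gate','pad_left','pad_right','ball1_center','slug','jar','cup'):
        print(n,q,[(round(d['conf'],2),np.round(d['point'],1).tolist(),int(d['pixels'].sum())) for d in robot.cut_out(s,q)][:4])
print(robot.state())
E
```

```text
{'fx': 473.0805953543664, 'fy': 473.0805953543664, 'cx': 315.0726092582517, 'cy': 193.18027608196158, 'origin': array([0.2691843 , 0.00766637, 1.39044426]), 'attitude': array([ 0.19898619,  0.01071313, -1.58562072]), 'shot': 1}
top stand [(0.77, [288.7, 169.2], 6883)]
top gate [(0.69, [290.9, 167.5], 7038), (0.68, [289.0, 159.8], 1854)]
top pad_left [(0.6, [290.9, 157.0], 1712)]
top pad_right [(0.76, [293.1, 159.4], 1758), (0.74, [291.4, 168.2], 7067)]
top ball1_center [(0.6, [288.8, 199.9], 73)]
top slug [(0.5, [233.1, 192.6], 91)]
top jar [(0.53, [340.8, 195.2], 148)]
top cup [(0.56, [416.3, 228.9], 489)]
{'fx': 371.9888388310161, 'fy': 371.9888388310161, 'cx': 325.26766861895356, 'cy': 195.8510500890557, 'origin': array([0.31949538, 0.75714839, 0.69741717]), 'attitude': array([ 0.92453878,  0.02262654, -2.88750429]), 'shot': 2}
side stand [(0.68, [271.6, 243.3], 8823), (0.61, [323.4, 221.1], 126)]
side gate [(0.87, [278.7, 211.5], 2085)]
side pad_left [(0.63, [277.0, 212.9], 2098)]
side pad_right [(0.76, [278.2, 213.1], 2119)]
side ball1_center [(0.47, [325.2, 220.5], 87), (0.29, 
[... 152 characters left out ...]
9.6, 164.7], 575)]
{'time': 0.9, 'joint_pos': array([-1.42941815e+00,  3.12879428e-01,  1.49772734e+00, -1.61933651e-05,
        1.33102082e+00, -2.23391316e-01]), 'dq': array([-0.0003059 ,  0.00088268,  0.00187931, -0.00048148,  0.00189906,
        0.00105885]), 'tau': array([ 2.59084693e-03, -4.12158895e+01, -2.59902227e+01,  1.25515888e-05,
        3.93634882e-04,  1.09422052e-05]), 'tool_pos': array([ 0.18727253, -0.49045065,  0.21999441]), 'tool_rot': array([-3.14155511e+00,  7.60163791e-06,  3.64773339e-01]), 'contact_force': array([ 0.33767566, -0.99248335,  0.80475126]), 'torque': array([-0.02430035, -0.04297077,  0.01737612]), 'grip_force': 0.0, 'gripper_width': 0.08562805414454934}
```

Run:
```python
import cv2
a=cv2.imread('pics/top1.png')[90:250,180:460]; b=cv2.imread('pics/side1.png')[140:340,150:430]
cv2.imwrite('pics/c1.png',cv2.resize(a,(784,448),interpolation=cv2.INTER_CUBIC))
cv2.imwrite('pics/c2.png',cv2.resize(b,(784,560),interpolation=cv2.INTER_CUBIC))
```

```text
(no output)
```

View pics/c1.png

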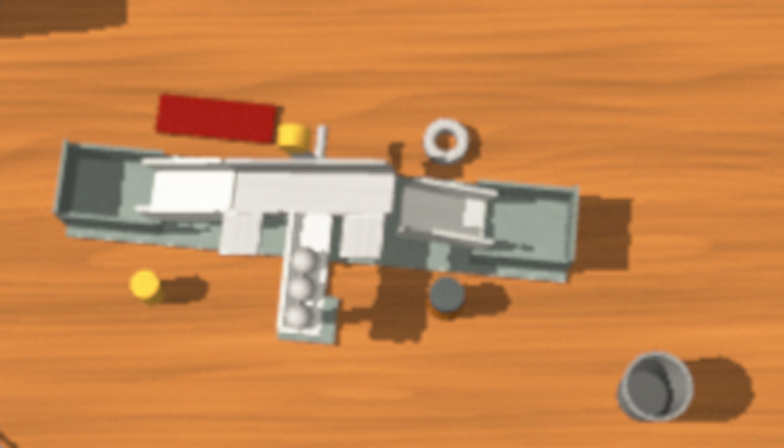

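View pics/c2.png

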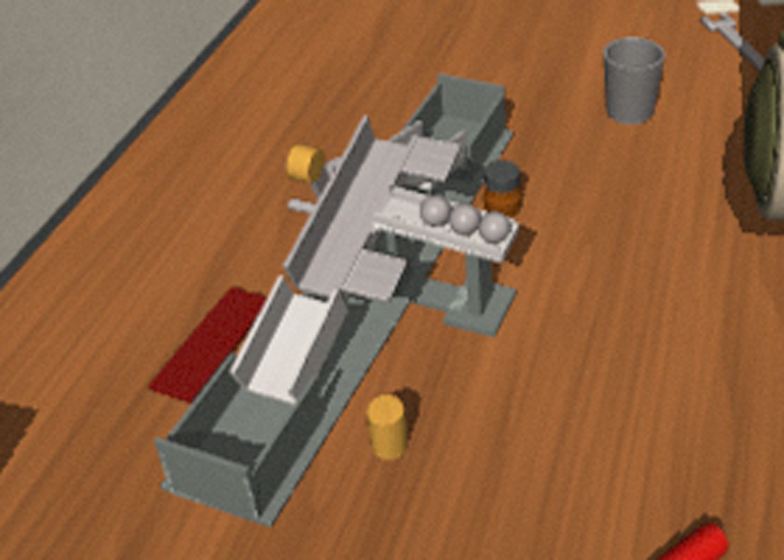

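The pictures show the gate tipped to the left: left pad low at top crop (241,233), right pad raised at (362,237). The balls are in the trough at (306,260), (302,287) and (299,316). So I press the right pad.

```bash
cat >> h.py <<'E'
def tri(a,p,b,q):
    o1,d1=ray(a,p);o2,d2=ray(b,q)
    t=np.linalg.lstsq(np.c_[d1,-d2],o2-o1,rcond=None)[0]
    x,y=o1+t[0]*d1,o2+t[1]*d2
    return (x+y)/2,np.linalg.norm(x-y)
E
python3 - <<'E'
from h import *
from scipy.optimize import least_squares
a=snap('top');b=snap('side')
T=lambda p:(180+(p[0]+.5)/2.8-.5,90+(p[1]+.5)/2.8-.5); S=lambda p:(150+(p[0]+.5)/2.8-.5,140+(p[1]+.5)/2.8-.5)
pts={'padL':((241,233),(370,274),(-.05,.065,.086)),'padR':((362,237),(432,158),(-.05,-.065,.122)),
'b3':((306,260),(435,210),None),'b2':((302,287),(465,219),None),'b1':((299,316),(495,227),None)}
W={}
for k,(p,q,_) in pts.items():
    W[k],e=tri(a,T(p),b,S(q)); print(k,W[k].round(4),round(e,4))
def f(v):
    r=[]
    c,s=np.cos(v[2]),np.sin(v[2])
    for k,(p,q,l) in pts.items():
        if l is None: continue
        P=[v[0]+c*l[0]-s*l[1],v[1]+s*l[0]+c*l[1],l[2]]
        r+=list(np.subtract(proj(a,P),T(p)))+list(np.subtract(proj(b,P),S(q)))
    return r
r=least_squares(f,[.5,.05,0]);print(r.x,r.fun.round(1))
c,s=np.cos(r.x[2]),np.sin(r.x[2])
for k in W:
    d=W[k][:2]-r.x[:2]; print(k,'stand',round(c*d[0]+s*d[1],4),round(-s*d[0]+c*d[1],4))
for q in('ball1_center','ball2_center','ball3_center'): print([(round(d['conf'],2),d['point']) for d in robot.cut_out(a,q)])
E
```

```text
padL [0.5954 0.1574 0.0845] 0.0029
padR [0.5782 0.0335 0.1207] 0.0011
b3 [0.5589 0.0896 0.1078] 0.0011
b2 [0.5311 0.0937 0.1063] 0.0027
b1 [0.5027 0.0969 0.1052] 0.0017
[ 0.63614502  0.08914059 -0.13361398] [-1.1 -0.5  0.2  0.5  0.8  0.2  0.1 -0.9]
padL stand -0.0494 0.0623
padR stand -0.05 -0.0629
b3 stand -0.0766 -0.0098
b2 stand -0.1047 -0.0095
b1 stand -0.1333 -0.0101
[(0.59, [261.5, 133.6]), (0.49, [291.0, 200.8])]
[(0.43, [291.9, 159.1]), (0.23, [290.5, 164.5])]
[(0.42, [285.9, 183.9])]
```

```bash
python3 -m creep '[[3,-2,0,0,0,0.1,0],[6,-4,0,0,0,0.2,0],[10,-6,0,0,0,0.3,0],[13.5,-8.5,0,0,0,0.4,0],[17,-10.5,0,0,0,0.5,0],[20.5,-13,0,0,0,0.5,0],[24,-15,0,0,0,0.5,0],[27.5,-17,0,0,0,0.5,0],[31,-19.5,0,0,0,0.5,0],[34.5,-21.5,0,0,0,0.5,0],[38,-24,0,0,0,0.5,0],[41.5,-26,0,0,0,0.5,0],[45,-28,0,0,0,0.5,0],[48,-30,0,0,0,0.5,0],[51,-32,0,0,0,0.5,0],[53,-33.4,0,0,0,0.5,0],[54.9,-34.4,0,0,0,0.5,0],[54.9,-34.4,0,0,0,0.5,0],[54.9,-34.4,0,0,0,0.5,0]]'
python3 - <<'E'
from h import *
s=snap('side','s2.png');t=snap('top')
a=t['img'][90:250,180:460];b=s['img'][100:300,180:460]
cv2.imwrite('pics/c3.png',np.vstack([cv2.resize(x,None,fx=1.6,fy=1.6,interpolation=2) for x in(a,b)])[:,:,::-1])
E
```

```text
time: 2.73
tool_pos: [0.5775, 0.0274, 0.2196]
tool_rot: [3.141, 0.001, -0.134]
contact_force: [0.1, -0.5, -0.7]
gripper_width: 0.0002
grip_force: 0.0
```

View pics/c3.png

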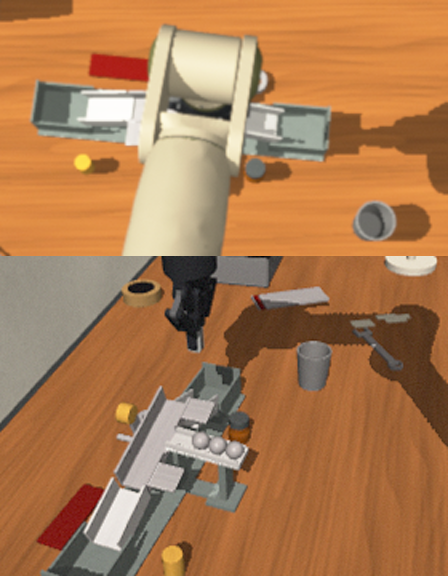

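The arm is now over the raised right pad; in the lower panel the fingertip is at (197,347) above the pad at (200,410). Pressing down next.

```bash
python3 -m creep '[[0,0,3,0,0,0,0],[0,0,6,0,0,0,0],[0,0,7.5,0,0,0,0],[0,0,8,0,0,0,0],[0,0,8.5,0,0,0,0],[0,0,9,0,0,0,0],[0,0,9.4,0,0,0,0],[0,0,9.8,0,0,0,0]]'; python3 -m creep '[[0,0,0.4,0,0,0,0],[0,0,0.8,0,0,0,0],[0,0,1.2,0,0,0,0],[0,0,1.5,0,0,0,0],[0,0,1.5,0,0,0,0],[0,0,1.5,0,0,0,0]]'; python3 -m creep '[[0,0,-2,0,0,0,0],[0,0,-5,0,0,0,0],[0,0,-8,0,0,0,0],[0,0,-8,0,0,0,0]]'
python3 - <<'E'
from h import *
s=snap('side')
cv2.imwrite('pics/c4.png',cv2.resize(s['img'][140:340,150:430],None,fx=2.5,fy=2.5,interpolation=2)[:,:,::-1])
E
```

```text
time: 3.5
tool_pos: [0.5778, 0.0266, 0.1226]
tool_rot: [3.142, -0.002, -0.135]
contact_force: [0.2, -0.1, -1.1]
gripper_width: 0.0001
grip_force: 0.0
time: 4.0
tool_pos: [0.5774, 0.0269, 0.1069]
tool_rot: [-3.141, 0.0, -0.135]
contact_force: [-0.1, 1.6, 0.3]
gripper_width: -0.0001
grip_force: 0.3
time: 4.33
tool_pos: [0.5797, 0.0265, 0.1932]
tool_rot: [3.141, -0.01, -0.135]
contact_force: [1.4, 0.7, 1.3]
gripper_width: 0.0001
grip_force: 0.0
```

View pics/c4.png

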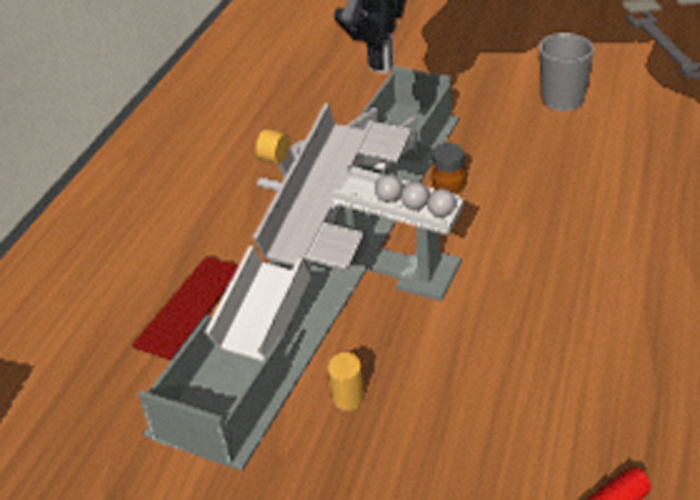

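The gate is still tipped left: right pad at (385,140), unchanged. I'll go down again and look while pressing.

```bash
python3 -m creep '[[0,0,3,0,0,0,0],[0,0,5.5,0,0,0,0],[0,0,6.5,0,0,0,0],[0,0,7,0,0,0,0],[0,0,7,0,0,0,0],[0,0,7,0,0,0,0]]'
python3 - <<'E'
from h import *
s=snap('side')
print(robot.state()['tool_pos'],proj(s,robot.state()['tool_pos']-[0,0,.017]))
cv2.imwrite('pics/c5.png',cv2.resize(s['img'][140:260,200:360],None,fx=4.5,fy=4.5,interpolation=2)[:,:,::-1])
E
```

```text
time: 4.88
tool_pos: [0.5779, 0.0267, 0.1178]
tool_rot: [3.142, -0.001, -0.135]
contact_force: [-0.1, 0.3, 0.6]
gripper_width: -0.0002
grip_force: 0.0
[0.57807511 0.02668767 0.11817197] [np.float64(305.01078107303255), np.float64(200.49493876742972)]
```

View pics/c5.png

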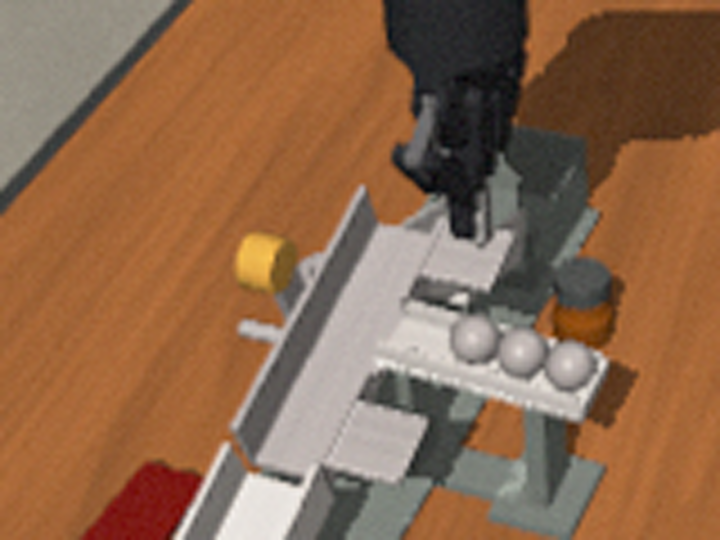

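```bash
python3 - <<'E'
from h import *
print(robot.tcp_to_tips)
s=snap('side')
p=robot.state()['tool_pos']
for dz in(0,-.01,-.017,.01): print(dz,(np.subtract(proj(s,p+[0,0,dz]),[200,140])*4.5).round(0))
for y in(.0125,.0335,.0545): print(y,(np.subtract(proj(s,[.578,y,.122+(.0335-y)*.29]),[200,140])*4.5).round(0))
E
python3 -m creep '[[0,0,0.5,0,0,0,0],[0,0,1,0,0,0,0],[0,0,1.5,0,0,0,0],[0,0,2,0,0,0,0],[0,0,2.3,0,0,0,0],[0,0,2.3,0,0,0,0]]'
python3 - <<'E'
from h import *
s=snap('side')
cv2.imwrite('pics/c6.png',cv2.resize(s['img'][140:260,200:360],None,fx=4.5,fy=4.5,interpolation=2)[:,:,::-1])
E
```

```text
0.017
0 [471. 249.]
-0.01 [472. 263.]
-0.017 [473. 272.]
0.01 [470. 235.]
0.0125 [477. 221.]
0.0335 [467. 251.]
0.0545 [457. 281.]
time: 5.48
tool_pos: [0.577, 0.0269, 0.093]
tool_rot: [-3.141, 0.002, -0.135]
contact_force: [0.0, -0.4, 0.1]
gripper_width: -0.0004
grip_force: 0.0
```

View pics/c6.png

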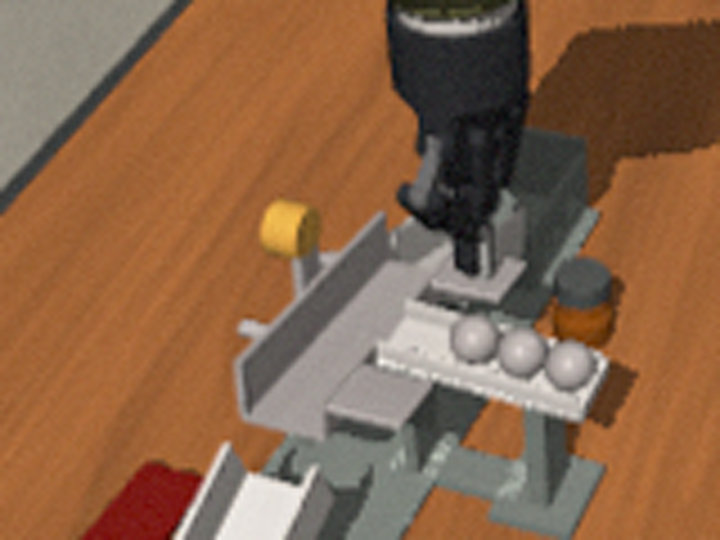

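The right pad is now going down under the fingertip at (470,272), with the knob swinging at (290,228). The tip sits about 20 mm higher than the nominal figure, so I'll go on down.

```bash
python3 -m creep '[[0,0,0.3,0,0,0,0],[0,0,0.6,0,0,0,0],[0,0,0.9,0,0,0,0],[0,0,1.2,0,0,0,0],[0,0,1.4,0,0,0,0],[0,0,1.4,0,0,0,0]]';  python3 -m creep '[[0,0,-2,0,0,0,0],[0,0,-5,0,0,0,0],[0,0,-8,0,0,0,0],[0,0,-10,0,0,0,0],[0,0,-10,0,0,0,0]]'
python3 - <<'E'
from h import *
s=snap('side')
p=robot.state()['tool_pos']
for dz in(0,-.017,.01): print(dz,(np.subtract(proj(s,p+[0,0,dz]),[200,110])*4).round(0))
cv2.imwrite('pics/c7.png',cv2.resize(s['img'][110:260,200:360],None,fx=4,fy=4,interpolation=2)[:,:,::-1])
E
```

```text
time: 6.03
tool_pos: [0.5772, 0.0268, 0.0795]
tool_rot: [-3.142, 0.001, -0.135]
contact_force: [-1.0, 0.6, 0.5]
gripper_width: -0.0001
grip_force: 0.0
time: 6.45
tool_pos: [0.5792, 0.0266, 0.1847]
tool_rot: [3.141, -0.008, -0.135]
contact_force: [0.6, -0.2, 1.0]
gripper_width: -0.0
grip_force: 0.0
0 [412. 259.]
-0.017 [414. 282.]
0.01 [412. 246.]
```

View pics/c7.png

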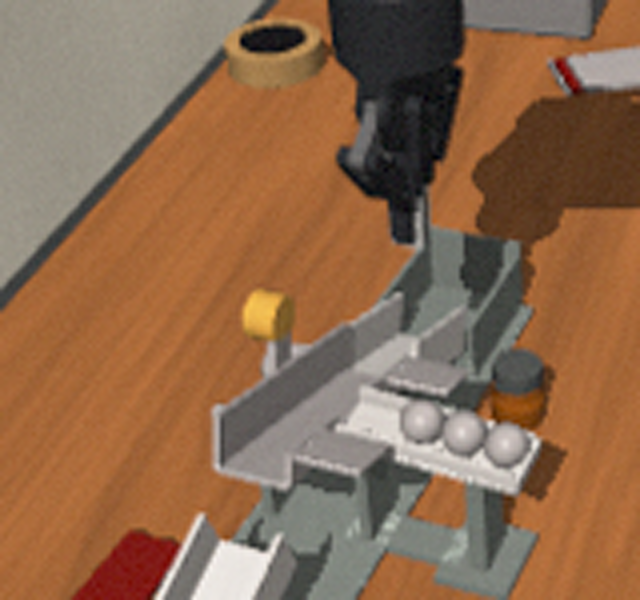

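The gate is over: right pad down at (427,375), left pad raised at (343,450), and the balls still wait. Now I'll move behind ball 1.

```bash
python3 -m creep '[[-3,-1.5,0,0,0,0,0],[-6,-3,0,0,0,0,0],[-9,-4.5,0,0,0,0,0],[-11.6,-6,0,0,0,0,0],[-11.6,-6,2,0,0,0,0],[-11.6,-6,4.5,0,0,0,0],[-11.6,-6,6,0,0,0,0],[-11.6,-6,6.5,0,0,0,0],[-11.6,-6,6.5,0,0,0,0]]'
python3 - <<'E'
from h import *
s=snap('side')
p=robot.state()['tool_pos']
for dz in(0,-.017,.01): print(dz,(np.subtract(proj(s,p+[0,0,dz]),[260,160])*6).round(0))
cv2.imwrite('pics/c8.png',cv2.resize(s['img'][160:250,260:380],None,fx=6,fy=6,interpolation=2)[:,:,::-1])
E
```

```text
time: 7.25
tool_pos: [0.4696, 0.1018, 0.1135]
tool_rot: [3.141, 0.004, -0.135]
contact_force: [-0.0, -0.9, -0.9]
gripper_width: -0.0
grip_force: 0.0
0 [472. 366.]
-0.017 [472. 398.]
0.01 [472. 347.]
```

View pics/c8.png

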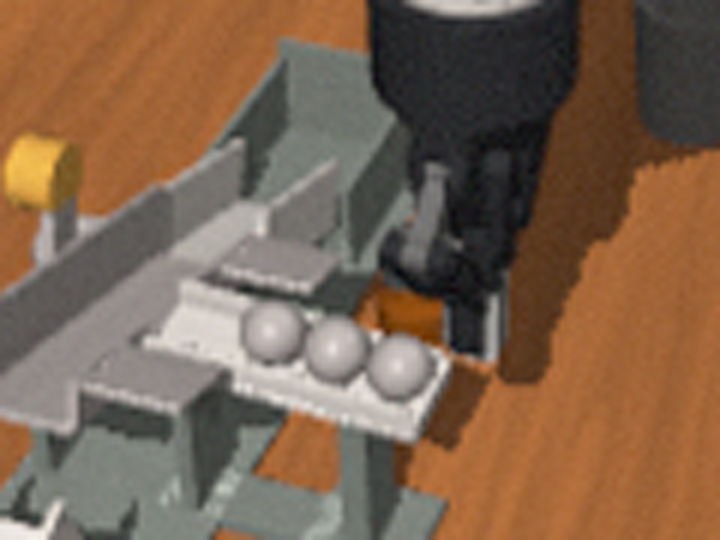

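The fingertip is behind and above the rear lip at (470,355), aligned with the ball row. Lowering it and starting the push.

```bash
python3 -m creep '[[0,0,0.7,0,0,0,0],[0,0,1.4,0,0,0,0],[0,0,2,0,0,0,0],[0,0,2,0,0,0,0],[0.5,0,2,0,0,0,0],[1,0,1.95,0,0,0,0],[1.5,0,1.95,0,0,0,0],[2,0,1.9,0,0,0,0],[2.5,0,1.9,0,0,0,0],[3,0,1.85,0,0,0,0],[3.5,0,1.85,0,0,0,0],[4,0,1.8,0,0,0,0],[4,0,1.8,0,0,0,0]]'
python3 - <<'E'
from h import *
s=snap('side')
cv2.imwrite('pics/c9.png',cv2.resize(s['img'][160:250,260:380],None,fx=6,fy=6,interpolation=2)[:,:,::-1])
E
```

```text
time: 8.38
tool_pos: [0.5113, 0.0962, 0.097]
tool_rot: [-3.142, -0.001, -0.136]
contact_force: [0.5, -0.1, 0.5]
gripper_width: -0.0001
grip_force: 0.0
```

View pics/c9.png

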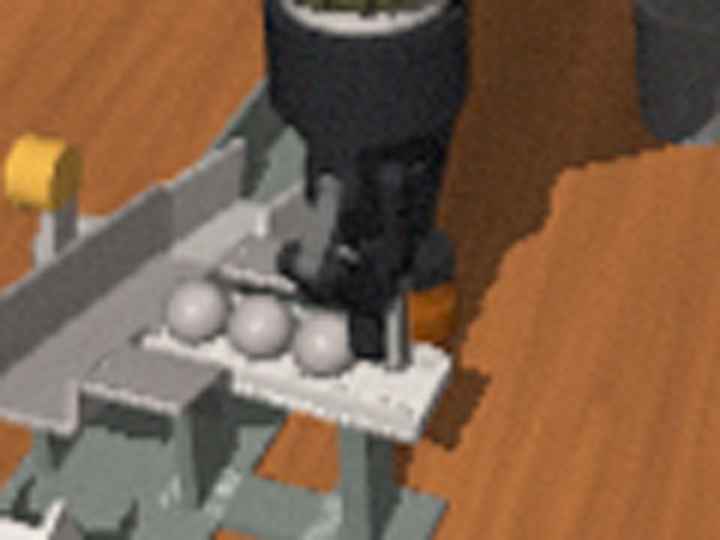

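The finger is pushing ball 1 and the row is moving, with ball 3 now at (197,310) near the end. Continuing.

```bash
python3 -m creep '[[0.5,0,-0.05,0,0,0,0],[1,0,-0.05,0,0,0,0],[1.5,0,-0.1,0,0,0,0],[2,0,-0.1,0,0,0,0],[2.5,0,-0.15,0,0,0,0],[3,0,-0.15,0,0,0,0],[3.5,0,-0.2,0,0,0,0],[4,0,-0.2,0,0,0,0],[4.5,0,-0.25,0,0,0,0],[5,0,-0.25,0,0,0,0],[5.5,0,-0.3,0,0,0,0],[6,0,-0.3,0,0,0,0],[6.5,0,-0.35,0,0,0,0],[7,0,-0.35,0,0,0,0],[7.5,0,-0.4,0,0,0,0],[8,0,-0.4,0,0,0,0],[8.4,0,-0.4,0,0,0,0],[8.4,0,-0.4,0,0,0,0]]'
python3 -m creep '[[0,0,-2,0,0,0,0],[-2,0,-5,0,0,0,0],[-5,0,-8,0,0,0,0],[-9,0,-10,0,0,0,0],[-13,0,-11,0,0,0,0],[-17,0,-11,0,0,0,0],[-20,0,-11,0,0,0,0],[-20,0,-11,0,0,0,0],[-20,0,-11,0,0,0,0],[-20,0,-11,0,0,0,0],[-20,0,-11,0,0,0,0]]'
python3 - <<'E'
from h import *
s=snap('side');t=snap('top')
a=t['img'][110:220,190:440];b=s['img'][100:320,180:430]
cv2.imwrite('pics/c10.png',np.vstack([cv2.resize(x,None,fx=1.8,fy=1.8,interpolation=2) for x in(a,b)])[:,:,::-1])
E
```

```text
time: 9.93
tool_pos: [0.5941, 0.085, 0.1009]
tool_rot: [3.142, -0.0, -0.135]
contact_force: [-1.2, 0.6, -1.1]
gripper_width: -0.0001
grip_force: 0.0
time: 10.85
tool_pos: [0.3962, 0.1119, 0.2109]
tool_rot: [3.142, -0.0, -0.136]
contact_force: [-0.1, 0.3, -0.3]
gripper_width: 0.0001
grip_force: 0.0
```

View pics/c10.png

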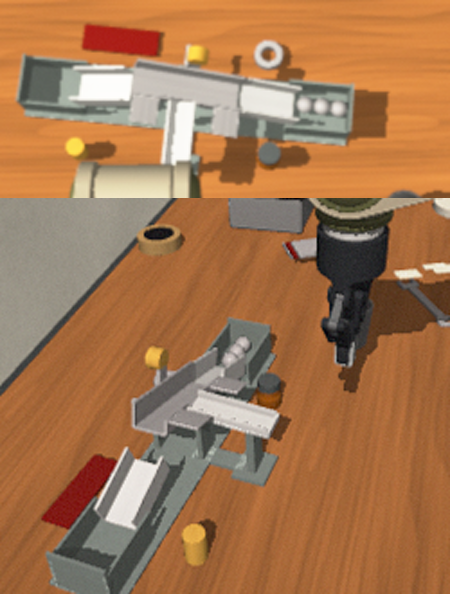

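All three balls show on the right side, at (304,103), (320,105) and (338,107) in the top view. I'll check numerically that the innermost one is really in the tray.

```bash
python3 -m creep '[[0,0,0,0,0,0,0],[0,0,0,0,0,0,0],[0,0,0,0,0,0,0],[0,0,0,0,0,0,0],[0,0,0,0,0,0,0],[0,0,0,0,0,0,0]]' | head -1
python3 - <<'E'
from h import *
t=snap('top')
g=cv2.cvtColor(t['img'],cv2.COLOR_RGB2GRAY)
c=cv2.HoughCircles(cv2.resize(g[150:185,345:395],None,fx=8,fy=8,interpolation=2),cv2.HOUGH_GRADIENT,1,40,param1=80,param2=15,minRadius=25,maxRadius=60)
P=[(345+x/8,150+y/8) for x,y,_ in c[0]] if c is not None else []
P+=[(190+x/1.8,110+y/1.8) for x,y in((304,103),(320,105),(338,107))]
for p in P:
  for z in(.02,.045):
    w=atz(t,p,z)[:2]-[.6351,.0812]; cc,ss=np.cos(-.134),np.sin(-.134)
    print(np.round(p,1),z,'stand',round(cc*w[0]+ss*w[1],3),round(-ss*w[0]+cc*w[1],3))
E
```

```text
time: 11.45
[358.9 167.2] 0.02 stand 0.014 -0.195
[358.9 167.2] 0.045 stand 0.007 -0.194
[367.8 168.3] 0.02 stand 0.013 -0.222
[367.8 168.3] 0.045 stand 0.007 -0.22
[377.8 169.4] 0.02 stand 0.013 -0.251
[377.8 169.4] 0.045 stand 0.007 -0.249
```

Run:
```python
from h import *
s=snap('side')
O=np.array([.6351,.0812]);c,q=np.cos(-.134),np.sin(-.134)
for y in(-.195,-.222,-.251):
    print(y,[np.round(proj(s,[O[0]+c*.012-q*y,O[1]+q*.012+c*y,z]),1).tolist() for z in(.017,.03,.045)])
g=s['img'][165:205,290:330]
h=cv2.HoughCircles(cv2.resize(cv2.cvtColor(g,cv2.COLOR_RGB2GRAY),None,fx=8,fy=8,interpolation=2),cv2.HOUGH_GRADIENT,1,25,param1=80,param2=12,minRadius=25,maxRadius=55)
print([] if h is None else [(290+x/8,165+y/8,r/8) for x,y,r in h[0][:8]])
```

```text
-0.195 [[306.6, 193.0], [306.4, 189.6], [306.1, 185.6]]
-0.222 [[310.2, 188.2], [310.0, 184.8], [309.7, 180.8]]
-0.251 [[313.9, 183.2], [313.7, 179.8], [313.5, 175.9]]
[(np.float32(315.4375), np.float32(181.5625), np.float32(4.575))]
```

```bash
python3 -c "
from bench import robot
print(robot.hand_in())"
```

```text
the job is handed in; nothing more can be done
None
```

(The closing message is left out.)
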